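Stack the brush-drying combs, tabs alternating

TASK

Build up the brush-drying stand on the mask maker's bench: slip the loose spacer plate (the one with the plain tab) over the splined post with its tab pointing the opposite way to the teeth of the comb already fitted, then slip the loose toothed comb with the keyed opening on top of it, its teeth pointing the same way as those of the fitted comb. Both must go fully down, each flat on the plate below, and be left there. The similar toothed piece without a keyed opening (only two small dark round marks) does not fit and is not needed.

Things in the scene. Friction and masses are not known exactly. Their poses are not given: they have to be found in the camera images.
- stand: Fixed stand: dark wood disc 120 mm across, 18 mm high; on it, up to 34 mm, a fixed pale comb shaped as comb. Aluminium post: 22 mm core, two 10 mm thick ribs reaching 19 mm from the axis along +x and -x; ribs end 68 mm, tapered core 76 mm up. Origin: post axis at bench level; z up; +x along the fitted comb's teeth. Spacer's underside seats 34 mm up, the loose comb's 50 mm.
- separator: Loose spacer plate, pale wood, about 60 g, flat on the bench. Body 72 (x) x 56 (y) x 16 mm thick with a keyed opening through it: waist 34 mm (y), two 20 mm keyways reaching 26 mm from centre along +x and -x. Plain round-ended tab 24 mm wide along +x, to 66 mm from centre. Origin: centre of the opening, at the underside; z up. Grip across its 56 mm width.
- comb: Loose toothed comb, pale wood, about 60 g, flat on the bench. Body 72 (x) x 56 (y) x 16 mm thick with a keyed opening through it: waist 34 mm (y), two 20 mm keyways reaching 26 mm from centre along +x and -x. Tab 48 mm wide with four 6 mm teeth along +x, to 66 mm from centre. Origin: centre of the opening, at the underside; z up. Grip across its 56 mm width.
- separator_tab (a point): Tip of the spacer's plain tab, 66 mm from the plate's centre along its +x, at the upper face.
- comb_tab (a point): Tips of the loose comb's teeth, 66 mm from the plate's centre along its +x, on the middle line, at the upper face.
There are look-alikes about, which are no part of the job. What is shaped like the separator but orange or purple is not meant. Leave any turquoise look-alike of the comb alone.

How it is judged:
On the way, in this order (a step that is already met when the one before it is completed fails the run):
1. the spacer plate is fully down on the fitted comb, its tab opposite to the fitted comb's teeth (horizontal distance between separator and stand below 0.012 m and z of separator in the frame of stand between 0.029 and 0.039 m and angle between separator's own z axis and vertical below 0.12 rad and x of separator_tab in the frame of stand below -0.045 m and angle between the x axis of separator and the x axis of stand, either way round below 0.4 rad), for 0.2 s.
2. the loose comb is fully down on the spacer plate, its teeth the same way as the fitted comb's (all of step 1 and horizontal distance between comb and stand below 0.012 m and z of comb in the frame of stand between 0.045 and 0.055 m and angle between comb's own z axis and vertical below 0.12 rad and x of comb_tab in the frame of stand above 0.045 m and angle between the x axis of comb and the x axis of stand, either way round below 0.4 rad), for 0.2 s.
At the end, for the whole second after the job is handed in: Spacer flat on the fitted comb, loose comb flat on the spacer (heights within 5 mm, tilt under 0.12 rad, centres within 12 mm of the post); spacer tab opposite to the fitted comb's teeth, loose comb's teeth the same way (within 0.4 rad, tip 45 mm or more out); both at rest (under 20 mm/s) (all of step 2 and linear speed of each of separator, comb below 0.02 m/s); the robot touches nothing.
It also fails if it takes over 64 s, if anything falls off the work surface, if the arm or the gripper's body presses on something with over 40 N, if the wrist force passes 120 N, or if a joint passes its speed limit or range.

ROBOT

A 7-joint arm with a two-finger parallel gripper is mounted at the origin on the work surface. World frame = base frame: x ahead of the robot, y to its left, z up, the work surface at z = 0. Lengths are in m, angles in rad, forces in N, time in s.
With the tool pointing down it reaches from about 0.425 to 0.875 m from the base axis. Payload 4.7 kg.
Tool frame: the origin (TCP) lies at the very end of the fingers, on their centre line; the grasp point (between the pads) lies 19 mm behind it; z points along the fingers, y is the line along which they close (so a half turn about z gives the same grasp; the last joint's range is limited). The gripper opens to 87 mm and grips with 3 to 60 N. Pads are 19 mm wide; open, the fingers measure 117 mm over their backs; the gripper's body (75 mm by 190 mm) begins 51 mm behind the grasp point.
Start: joints at [-1.177, 0.321, -0.07, 1.45, 0.023, 1.371, -0.057], TCP at [0.241, 0.604, 0.223] pointing down, gripper open.
Joint ranges: [-2.86, 2.86], [-0.3, 2.09], [-1.38, 1.24], [0.06, 2.45], [-1.56, 4.7], [0.09, 2.05], [-2.69, 2.69]. Speed limits (rad/s): [2.57, 2.57, 3.14, 3.14, 3.14, 3.14, 3.14].

INTERFACE

Orientations are given as a rotation vector (axis times angle).
In Python, from bench import ctrl, imaging, ticket gives the robot as it stands.
- The arm moves only by the tool jog_arm, never from a script. Its argument "rows" is text: rows parted by semicolons, each of 7 numbers parted by spaces: the shift along the tool's x, y, z in cm, then the turn, a rotation vector about the tool's x, y, z in rad, then the closure, from -1 (fully open) to 1 (shut), so that 0 is half open. A call has 1 to 5 rows; each row shifts and turns the commanded pose from where the row before left it, along the tool's axes as they then stand; what a row does not reach is not made up. A row lasts 1/8 s, in which the tool goes at most 62.5 mm and 10.7 degrees, less where a joint would pass 70% of its speed; a pose out of reach is approached as far as the arm can. A call with a gripper value outside its range is refused whole. The fingers move at their own pace and stop on an object; "force" is the grip in N (left out, the last holds). Time passes only in rows, so rows that do not move let the fingers close. It gives the time, the measured TCP pose, the force, the opening and the grip force at its end, in the units of the state.
- ctrl.get_state(): the state, without advancing time (a new reading comes with each control period).
- imaging.get_image(name): name is "side" or "top"; returns a dict with "img" (400x640x3 uint8, blue, green, red), "vertical_fov" (degrees; the focal length in pixels is half the picture's height over the tangent of half this angle, whatever the lens; pixels are square), "cx", "cy" (the principal point, pixels), "origin" and "orientation" of the camera in the world. Camera axes: x right, y down, z forward; pixel columns grow to the right and rows downward; lengths in m; the calibration is good to about 2 mm. A picture is of the moment at which its call begins. There is no depth.
- ticket.close_job(): hands the job in; it is judged then, once.
The state is a dict: "time": time; "joint_positions": joint angles; "qd": joint speeds; "joint_torque": joint torques, N m; "position": TCP position; "tool_rot": TCP orientation; "ft_force": force on the tool from outside, world axes, zero at the start; "torque": the same for the moment, N m; "grip_width": opening from 0.0 (shut) to 1.0 (fully open); "grip_force": force on a finger pad.
Only numpy, scipy, OpenCV 4.12 (cv2) and the standard library are available. Lean on these libraries where they do the work, as an engineer would, in place of code of your own. Each camera call takes 0.05 s, during which the arm holds its last target. There are 200 camera calls.

## Working session

There is one attempt and no reset: what is moved stays moved. The work goes in short steps, Python scripts to look and compute and a tool call to move; the robot and the scene stay as the last step left them, time stands still between calls to the robot, and variables do not carry over. Pictures are saved under pics/ and viewed, at most 10 in all, crops included, and the job is handed in when it is done.

Besides the shell and the picture viewer there is one more tool, called after "Request:" in YAML: its name, and indented under it one key for each argument. jog_arm: Moves the arm, as the interface text tells. Its arguments: {"type":"object","properties":{"rows":{"type":"string"},"force":{"type":"number"}},"required":["rows"]}

```bash
mkdir -p pics; cat > h.py <<'E'
import numpy as np, cv2
from scipy.spatial.transform import Rotation as R
from bench import ctrl, imaging, ticket
def look(n):
    return imaging.get_image(n)
def Rc(d):
    o=np.array(d["orientation"],float)
    return o if o.shape==(3,3) else R.from_rotvec(o).as_matrix()
def ray(d,uv,z):
    f=200/np.tan(np.radians(d["vertical_fov"])/2)
    v=Rc(d)@np.array([(uv[0]-d["cx"])/f,(uv[1]-d["cy"])/f,1]); o=np.array(d["origin"])
    return o+v*(z-o[2])/v[2]
E
python3 - <<'E'
from h import *
for n in("top","side"):
    d=look(n); cv2.imwrite(f"pics/{n}0.png",d["img"]); print(n,{k:v for k,v in d.items() if k!="img"})
s=ctrl.get_state(); print(s)
E
```

```text
top {'vertical_fov': 53.424878134957716, 'cx': 325.1187693734111, 'cy': 196.27482852550122, 'origin': array([ 0.36542554, -0.01179385,  1.13382598]), 'orientation': array([-2.18939436,  2.15957187, -0.12291386])}
side {'vertical_fov': 50.075532617600665, 'cx': 322.06585986736866, 'cy': 203.34575105747487, 'origin': array([ 0.44147273, -0.87835895,  0.59923155]), 'orientation': array([-2.14306645,  0.04394172, -0.01119683])}
{'time': 0.1, 'joint_positions': array([-1.17691681,  0.32178456, -0.07010695,  1.45157461,  0.02260327,
        1.37083163, -0.05689776]), 'qd': array([-1.13606054e-03, -1.46383517e-03,  1.03102055e-03, -2.77581536e-03,
        1.09750341e-04,  8.17914376e-05, -2.00683550e-04]), 'joint_torque': array([-9.05743150e-05, -4.92572701e+01, -4.05872259e-01, -3.13397884e+01,
       -6.42561237e-02,  3.95350100e-02,  9.27158749e-05]), 'position': array([0.24080683, 0.60318906, 0.22153706]), 'tool_rot': array([-5.92849304e-01, -3.08489045e+00,  2.81665541e-03]), 'ft_force': array([ 0.38553677,  1.1583949 , -0.8867276 ]), 'torque': array([-0.02859972,  0.00412807,  0.02269249]), 'grip_force': 0.0, 'grip_width': 1.0032297542057214}
```

View pics/top0.png

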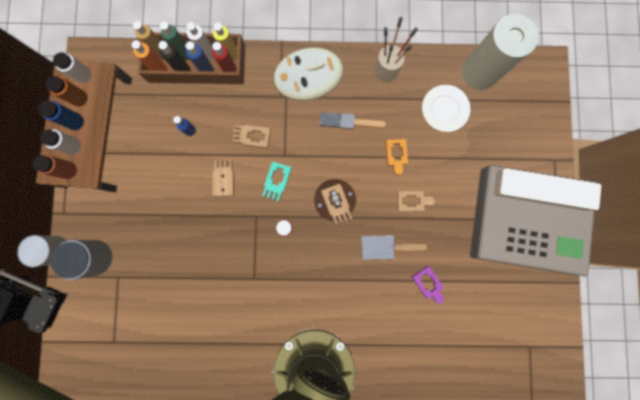

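View pics/side0.png

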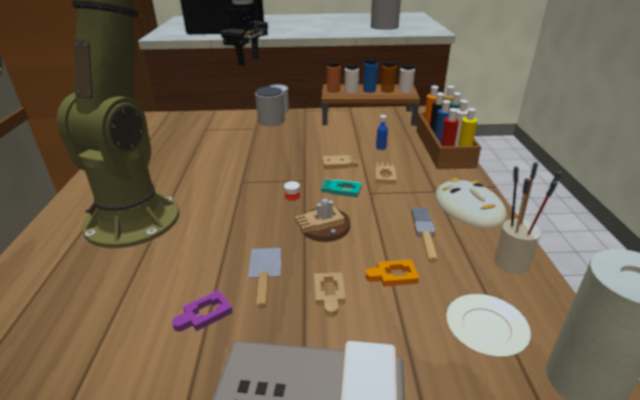

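The top view shows the spacer at about (412,201) with its tab to the right, and the keyed comb at (257,136) with its teeth to the left. The two-dot decoy is at (222,180). The stand is at (336,200) with its teeth pointing down and slightly right. The side view agrees.

```bash
python3 - <<'E'
from h import *
im=cv2.imread("pics/top0.png"); sd=cv2.imread("pics/side0.png")
a=cv2.resize(im[115:235,215:445],None,fx=3.4,fy=3.4,interpolation=cv2.INTER_CUBIC)
cv2.imwrite("pics/crop.png",a[:, :800])
b=cv2.resize(sd[145:325,280:420],None,fx=3.3,fy=3.3,interpolation=cv2.INTER_CUBIC); cv2.imwrite("pics/crops.png",b)
E
```

```text
(no output)
```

View pics/crop.png

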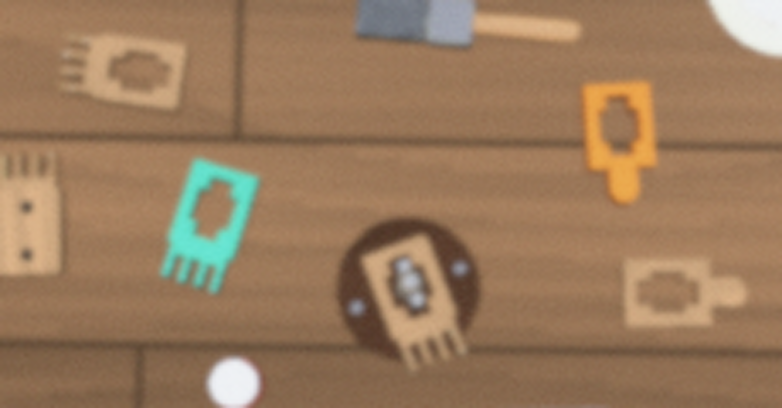

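View pics/crops.png

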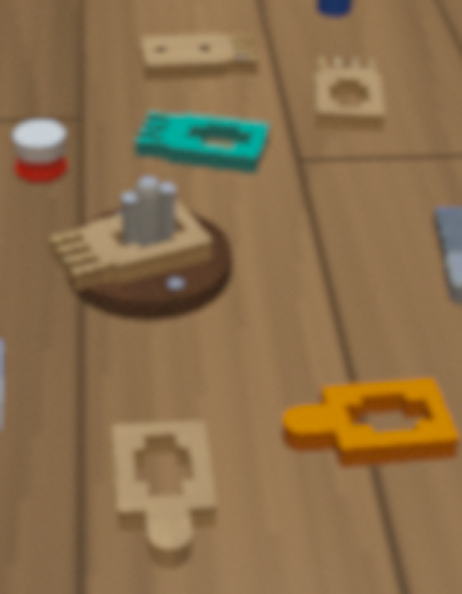

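The crops show three things:
- **Spacer body:** crop corners at about (627,260), (713,262), (711,326) and (625,327), with the tab tip at (748,292).
- **Comb body:** around (137,72), with teeth tips near x=65.
- **Fitted comb:** centred near (409,285), with its teeth pointing to (438,362).

I'll measure these with masks next.

```bash
cat > m.py <<'E'
from h import *
d={n:look(n) for n in("top","side")}
def blob(n,c,r,z,dil=0):
    im=d[n]["img"]; x,y=c; sub=cv2.resize(im[y-r:y+r,x-r:x+r],None,fx=4,fy=4,interpolation=cv2.INTER_CUBIC)
    g=sub[...,1]; t,m=cv2.threshold(g,0,255,cv2.THRESH_OTSU)
    cs=cv2.findContours(m,cv2.RETR_EXTERNAL,cv2.CHAIN_APPROX_NONE)[0]
    k=max(cs,key=cv2.contourArea)[:,0]/4.+[x-r-.375,y-r-.375]
    P=np.array([ray(d[n],p,z)[:2] for p in k]); return P
def body(P):
    # filled footprint -> long axis by minAreaRect, tab end by width asymmetry
    Q=((P-P.mean(0))*1e4).astype(np.float32); (c,s,a)=cv2.minAreaRect(Q)
    return np.array(c)/1e4+P.mean(0),np.array(s)/1e4,a
if __name__=="__main__":
    for nm,n,c,r,z in(("sep","top",(415,201),24,.016),("comb","top",(252,136),24,.016),("stand","top",(337,203),24,.034),("sep","side",(329,292),28,.016),("comb","side",(386,172),17,.016)):
        P=blob(n,c,r,z); print(nm,n,*[np.round(v,4) for v in body(P)])
    for nm,p,z in(("sepc",(627,260),.016),("",(713,262),.016),("",(711,326),.016),("",(625,327),.016),("tip",(748,292),.016),
      ("comb",(93,35),.016),("",(187,42),.016),("",(178,110),.016),("",(84,103),.016),("tip",(65,63),.016),
      ("stand",(361,254),.034),("",(430,234),.034),("",(457,322),.034),("",(400,345),.034),("tip",(438,362),.034),("post",(409,284),.072),("bolt",(356,307),.018),("bolt",(460,268),.018)):
        print(nm,np.round(ray(d["top"],(p[0]/3.4+214.65,p[1]/3.4+114.65),z)[:2],4))
    for nm,p,z in(("sep side",(111,424),.016),("",(207,421),.016),("",(216,508),.016),("",(119,514),.016),("tip",(171,548),.016),("comb",(316,68),.016),("",(380,68),.016),("",(386,116),.016),("",(319,118),.016),("post",(149,184),.076),("bolt",(176,283),.018)):
        print(nm,np.round(ray(d["side"],(p[0]/3.3+279.65,p[1]/3.3+144.65),z)[:2],4))
E
python3 m.py
```

```text
sep top [ 0.4724 -0.2821] [0.0591 0.104 ] 2.1097
comb top [0.6544 0.1927] [0.1024 0.0584] 82.9985
stand top [ 0.4565 -0.0565] [0.1053 0.0584] 21.789
sep side [ 0.4722 -0.2815] [0.0586 0.1033] 1.5724
comb side [0.655  0.1902] [0.101  0.0591] 83.101
sepc [ 0.4972 -0.2333]
 [ 0.4966 -0.3053]
 [ 0.443  -0.3029]
 [ 0.4412 -0.2313]
tip [ 0.4719 -0.3342]
comb [0.6821 0.2178]
 [0.6773 0.1383]
 [0.6187 0.1443]
 [0.6235 0.2233]
tip [0.6575 0.2405]
stand [ 0.4969 -0.0113]
 [ 0.5143 -0.0677]
 [ 0.4422 -0.0904]
 [ 0.4228 -0.0441]
tip [ 0.4094 -0.0752]
post [ 0.4691 -0.0495]
bolt [ 0.4546 -0.0078]
bolt [ 0.4883 -0.0937]
sep side [ 0.4418 -0.2316]
 [ 0.5003 -0.2317]
 [ 0.4998 -0.3044]
 [ 0.4449 -0.3066]
tip [ 0.4728 -0.3333]
comb [0.631  0.2223]
 [0.6872 0.2193]
 [0.677  0.1344]
 [0.6211 0.134 ]
post [ 0.4726 -0.0552]
bolt [ 0.4894 -0.0924]
```

```bash
cat > go.py <<'E'
from h import *
import sys
# usage: go.py x y z yaw_of_tool_y_deg : tool-frame shift (cm) now, and turn; plus shift if turned first
x,y,z,a=map(float,sys.argv[1:5]); s=ctrl.get_state()
A=R.from_rotvec(s["tool_rot"]); a=np.radians(a)
Y=np.array([np.cos(a),np.sin(a),0]); Z=np.array([0,0,-1.]); T=R.from_matrix(np.c_[np.cross(Y,Z),Y,Z])
dv=np.array([x,y,z])-s["position"]
print("t",round(s["time"],2),"pos",np.round(s["position"],4),"q",np.round(s["joint_positions"],2),"f",np.round(s["ft_force"],1),"w",round(s["grip_width"]*87,1),"gf",round(s["grip_force"],1))
print("shift now cm",np.round(A.inv().apply(dv)*100,2),"turn",np.round((A.inv()*T).as_rotvec(),3),"shift after turn",np.round(T.inv().apply(dv)*100,2))
E
python3 go.py .56 .2 .2 68.2;python3 go.py .472 -.267 .12 1.5
```

```text
t 0.2 pos [0.2409 0.6034 0.2219] q [-1.18  0.32 -0.07  1.45  0.02  1.37 -0.06] f [-0.5 -0.7  0.5] w 87.0 gf 0.0
shift now cm [-44.59 -25.63   2.22] turn [-0.001  0.     0.001] shift after turn [-44.61 -25.6    2.19]
t 0.2 pos [0.2409 0.6034 0.2219] q [-1.18  0.32 -0.07  1.45  0.02  1.37 -0.06] f [-0.5 -0.7  0.5] w 87.0 gf 0.0
shift now cm [-53.73 -72.26  10.27] turn [-1.000e-03  1.000e-03  1.165e+00] shift after turn [-87.61  20.83  10.19]
```

Request:
jog_arm:
  rows: "-4.5 -2.6 0.2 0 0 0 -1; -4.5 -2.6 0.2 0 0 0 -1; -4.5 -2.6 0.2 0 0 0 -1; -4.5 -2.6 0.2 0 0 0 -1; -4.5 -2.6 0.2 0 0 0 -1"

```text
time: 0.82
position: [0.4026, 0.398, 0.2125]
tool_rot: [0.593, 3.085, 0.0]
ft_force: [0.6, 0.4, -0.6]
grip_width: 0.999
grip_force: 0.0
```

Request:
jog_arm:
  rows: "-4.5 -2.6 0.2 0 0 0 -1; -4.5 -2.6 0.2 0 0 0 -1; -4.5 -2.6 0.2 0 0 0 -1; -4.5 -2.6 0.2 0 0 0 -1; -4.5 -2.6 0.2 0 0 0 -1"

```text
time: 1.45
position: [0.5633, 0.1941, 0.2025]
tool_rot: [0.593, 3.085, 0.001]
ft_force: [0.7, 0.1, 0.1]
grip_width: 0.999
grip_force: 0.0
```

Request:
jog_arm:
  rows: "0 0 0 0 0 0.17 -1; 0 0 0 0 0 0.17 -1; 0 0 0 0 0 0.17 -1; 0 0 0 0 0 0.17 -1; 0 0 0 0 0 0.17 -1"

```text
time: 2.08
position: [0.5624, 0.1954, 0.2024]
tool_rot: [-1.819, -2.561, 0.0]
ft_force: [0.1, -0.5, -0.5]
grip_width: 0.999
grip_force: 0.0
```

```bash
python3 go.py .472 -.267 .12 1.5
```

```text
t 2.08 pos [0.5624 0.1954 0.2024] q [-0.68  0.22  0.35  1.63 -0.08  1.3   0.02] f [ 0.1 -0.5 -0.5] w 86.9 gf 0.0
shift now cm [-40.68 -23.76   8.24] turn [-0.    -0.     0.309] shift after turn [-45.99 -10.25   8.24]
```

Turn the remaining amount, then translate.

Request:
jog_arm:
  rows: "0 0 0 0 0 0.155 -1; 0 0 0 0 0 0.154 -1; -4.6 -1 0.8 0 0 0 -1; -4.6 -1 0.8 0 0 0 -1; -4.6 -1 0.8 0 0 0 -1"

```text
time: 2.7
position: [0.5365, 0.0551, 0.1782]
tool_rot: [2.185, 2.257, 0.0]
ft_force: [0.4, -0.4, 0.8]
grip_width: 0.998
grip_force: 0.0
```

Request:
jog_arm:
  rows: "-4.6 -1 0.8 0 0 0 -1; -4.6 -1 0.8 0 0 0 -1; -4.6 -1 0.8 0 0 0 -1; -4.6 -1 0.8 0 0 0 -1; -4.6 -1 0.8 0 0 0 -1"

```text
time: 3.32
position: [0.494, -0.1763, 0.1384]
tool_rot: [2.185, 2.257, 0.001]
ft_force: [0.8, 0.1, 0.1]
grip_width: 1.001
grip_force: 0.0
```

Request:
jog_arm:
  rows: "-4.6 -1 0.8 0 0 0 -1; -4.6 -1 0.8 0 0 0 -1; 0 0 0 0 0 0 -1"

```text
time: 3.7
position: [0.4749, -0.272, 0.1221]
tool_rot: [2.194, 2.248, -0.004]
ft_force: [1.1, 0.3, -0.2]
grip_width: 1.002
grip_force: 0.0
```

```bash
python3 go.py .472 -.267 .004 1.5
```

```text
t 3.7 pos [ 0.4749 -0.272   0.1221] q [-0.17  0.21  0.72  1.86 -0.15  1.13  0.63] f [ 1.1  0.3 -0.2] w 87.2 gf 0.0
shift now cm [ 0.53 -0.26 11.81] turn [-0.002  0.002 -0.002] shift after turn [ 0.51 -0.28 11.81]
```

Request:
jog_arm:
  rows: "0.5 -0.3 3 0 0 0 -1; 0 0 3 0 0 0 -1; 0 0 3 0 0 0 -1; 0 0 2.2 0 0 0 -1; 0 0 0.5 0 0 0 -1"

```text
time: 4.32
position: [0.4735, -0.261, 0.0042]
tool_rot: [-2.182, -2.256, 0.001]
ft_force: [0.2, -0.3, -0.1]
grip_width: 0.998
grip_force: 0.0
```

Request:
jog_arm:
  rows: "0 0 0 0 0 0 1; 0 0 0 0 0 0 1; 0 0 0 0 0 0 1; 0 0 0 0 0 0 1; 0 0 0 0 0 0 1"
  force: 25

```text
time: 4.95
position: [0.4744, -0.2628, 0.0061]
tool_rot: [2.185, 2.256, 0.001]
ft_force: [-1.3, 1.0, 3.4]
grip_width: 0.64
grip_force: 25.0
```

```bash
python3 go.py .472 -.267 .004 1.5
```

```text
t 4.95 pos [ 0.4744 -0.2628  0.0061] q [-0.12  0.36  0.67  1.96 -0.28  0.91  0.72] f [-1.3  1.   3.4] w 55.7 gf 25.0
shift now cm [-0.42 -0.25  0.21] turn [ 0.001 -0.     0.006] shift after turn [-0.42 -0.25  0.21]
```

Request:
jog_arm:
  rows: "0 0 -3 0 0 0 1; 0 0 -4 0 0 0 1; 0 0 -4 0 0 0 1; 0 0 -2 0 0 0 1; 0 0 0 0 0 0 1"

```text
time: 5.58
position: [0.4753, -0.2631, 0.1369]
tool_rot: [2.183, 2.255, 0.003]
ft_force: [-0.6, 0.2, -0.7]
grip_width: 0.641
grip_force: 25.0
```

```bash
python3 go.py .471 -.0508 .13 111.5
```

```text
t 5.58 pos [ 0.4753 -0.2631  0.1369] q [-0.2   0.18  0.73  1.85 -0.13  1.16  0.61] f [-0.6  0.2 -0.7] w 55.8 gf 25.0
shift now cm [21.23  0.25  0.68] turn [ 0.002  0.004 -1.914] shift after turn [-7.38 19.91  0.69]
```

Request:
jog_arm:
  rows: "4.2 0 0 0 0 0 1; 4.2 0 0 0 0 0 1; 4.2 0 0 0 0 0 1; 4.2 0 0 0 0 0 1; 4.2 0 0 0 0 0 1"

```text
time: 6.2
position: [0.4663, -0.0513, 0.134]
tool_rot: [-2.184, -2.256, 0.002]
ft_force: [0.2, 0.6, -0.1]
grip_width: 0.641
grip_force: 25.0
```

Request:
jog_arm:
  rows: "0 0 0 0 0 -0.17 1; 0 0 0 0 0 -0.17 1; 0 0 0 0 0 -0.17 1; 0 0 0 0 0 -0.17 1; 0 0 0 0 0 -0.17 1"

```text
time: 6.82
position: [0.4664, -0.0526, 0.1339]
tool_rot: [-1.051, -2.958, 0.002]
ft_force: [-0.5, -0.6, -0.1]
grip_width: 0.641
grip_force: 25.0
```

Request:
jog_arm:
  rows: "0 0 0 0 0 -0.17 1; 0 0 0 0 0 -0.17 1; 0 0 0 0 0 -0.17 1; 0 0 0 0 0 -0.17 1; 0 0 0 0 0 -0.17 1"

```text
time: 7.45
position: [0.4663, -0.0527, 0.1338]
tool_rot: [0.262, -3.128, 0.0]
ft_force: [0.6, 0.7, -0.2]
grip_width: 0.641
grip_force: 25.0
```

```bash
python3 go.py .471 -.0508 .13 111.5
```

```text
t 7.45 pos [ 0.4663 -0.0527  0.1338] q [-0.5  -0.01  0.56  2.01  0.01  1.14  1.79] f [ 0.6  0.7 -0.2] w 55.8 gf 25.0
shift now cm [-0.49  0.11  0.38] turn [ 0.    -0.003 -0.208] shift after turn [-0.5   0.    0.38]
```

Request:
jog_arm:
  rows: "0 0 0 0 0 -0.104 1; 0 0 0 0 0 -0.104 1; 0 0 0 0 0 0 1"

```text
time: 7.82
position: [0.4665, -0.0527, 0.1341]
tool_rot: [0.574, -3.086, -0.0]
ft_force: [0.2, 0.3, -0.0]
grip_width: 0.64
grip_force: 25.0
```

```bash
python3 go.py .4673 -.0523 .1 111.5; python3 - <<'E'
from h import *
d=look("side");t=look("top")
a=cv2.resize(d["img"][120:250,270:390],None,fx=4,fy=4,interpolation=cv2.INTER_CUBIC)
b=cv2.resize(t["img"][150:250,290:385],None,fx=4,fy=4,interpolation=cv2.INTER_CUBIC)
c=np.zeros((520,800,3),np.uint8);c[:520,:440]=a[:,:440];c[:400,440:800]=b[:,:360];cv2.imwrite("pics/h1.png",c)
E
```

```text
t 7.83 pos [ 0.4665 -0.0527  0.1341] q [-0.5  -0.01  0.56  2.01  0.01  1.14  1.99] f [ 0.2  0.3 -0. ] w 55.7 gf 25.0
shift now cm [-0.1   0.01  3.41] turn [ 0.001 -0.002 -0.007] shift after turn [-0.09  0.01  3.41]
```

View pics/h1.png

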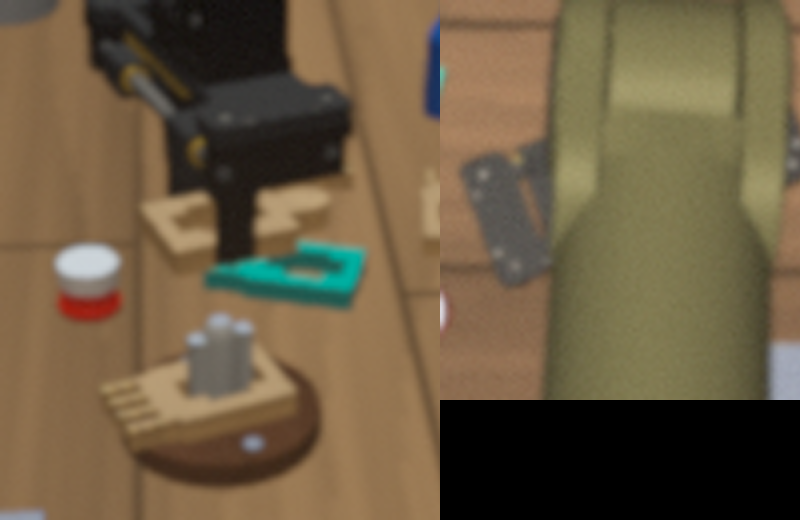

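The plate is held level with its tab pointing right, away from the fitted teeth. In the side crop its left corner is at (141,210), the front top corner at (178,252) and the tab tip at about (330,197).

```bash
python3 - <<'E'
from h import *
d=look("side");h=np.radians(21.6);X=np.array([np.cos(h),np.sin(h)]);Y=np.array([-X[1],X[0]])
S=np.array([.471,-.0508])
for p,l in(((141,210),(-36,28)),((178,252),(-36,-28)),((330,197),(66,0))):
    w=ray(d,(p[0]/4+269.6,p[1]/4+119.6),.144)[:2]; v=w-S; print(np.round([v@X*1e3,v@Y*1e3],1),l)
for p,z in(((197,340),.068),((243,327),.068),((220,319),.076)):
    print(np.round((ray(d,(p[0]/4+269.6,p[1]/4+119.6),z)[:2]-S)*1e3,1))
E
```

```text
[-36.   22.5] (-36, 28)
[-35.3 -28.8] (-36, -28)
[65.9 -7.6] (66, 0)
[-12.3  -8.9]
[14.6  3.5]
[1.3 0.1]
```

Request:
jog_arm:
  rows: "-0.1 0 2 0 0 0 1; 0 0 2 0 0 0 1; 0 0 1.2 0 0 0 1; 0 0 1 0 0 0 1; 0 0 0 0 0 0 1"

```text
time: 8.6
position: [0.468, -0.0524, 0.073]
tool_rot: [0.576, -3.087, 0.0]
ft_force: [0.0, -0.3, 0.1]
grip_width: 0.641
grip_force: 25.0
```

```bash
python3 go.py .4673 -.0523 .04 111.5
```

```text
t 8.6 pos [ 0.468  -0.0524  0.073 ] q [-0.49  0.07  0.57  2.07 -0.05  1.01  2.04] f [ 0.  -0.3  0.1] w 55.8 gf 25.0
shift now cm [0.05 0.04 3.3 ] turn [ 0.    -0.001 -0.006] shift after turn [0.06 0.04 3.3 ]
```

Underside is at 67 mm with no contact, already past the rib tops. Continue.

Request:
jog_arm:
  rows: "0 0 1 0 0 0 1; 0 0 1 0 0 0 1; 0 0 0.7 0 0 0 1; 0 0 0.4 0 0 0 1; 0 0 0 0 0 0 1"

```text
time: 9.22
position: [0.4682, -0.0525, 0.0423]
tool_rot: [0.576, -3.088, 0.0]
ft_force: [-0.1, -0.1, 0.3]
grip_width: 0.638
grip_force: 25.0
```

```bash
python3 go.py .4673 -.0523 .04 111.5
```

```text
t 9.22 pos [ 0.4682 -0.0525  0.0423] q [-0.48  0.13  0.57  2.1  -0.08  0.94  2.07] f [-0.1 -0.1  0.3] w 55.5 gf 25.0
shift now cm [0.08 0.05 0.23] turn [ 0.    -0.001 -0.006] shift after turn [0.08 0.05 0.23]
```

Request:
jog_arm:
  rows: "0 0 0.2 0 0 0 1; 0 0 0 0 0 0 -1; 0 0 0 0 0 0 -1; 0 0 0 0 0 0 -1; 0 0 0 0 0 0 -1"

```text
time: 9.85
position: [0.4685, -0.0524, 0.0407]
tool_rot: [-0.577, 3.088, 0.0]
ft_force: [0.1, -0.4, 0.8]
grip_width: 0.966
grip_force: 0.0
```

Request:
jog_arm:
  rows: "0 0 -1 0 0 0 -1; 0 0 -3 0 0 0 -1; 0 0 -4 0 0 0 -1; 0 0 -4 0 0 0 -1; 0 0 0 0 0 0 -1"

```text
time: 10.48
position: [0.471, -0.0526, 0.1644]
tool_rot: [-0.575, 3.081, -0.0]
ft_force: [-0.0, -0.4, -0.5]
grip_width: 0.998
grip_force: 0.0
```

```bash
python3 go.py .6528 .1766 .12 -7; python3 - <<'E'
from h import *
d=look("side")
cv2.imwrite("pics/p1.png",cv2.resize(d["img"][150:260,270:390],None,fx=5,fy=5,interpolation=cv2.INTER_CUBIC))
E
```

```text
t 10.47 pos [ 0.471  -0.0526  0.1644] q [-0.51 -0.04  0.56  1.97  0.02  1.2   1.98] f [-0.  -0.4 -0.5] w 86.9 gf 0.0
shift now cm [-25.19  14.82   4.61] turn [0.007 0.006 2.062] shift after turn [24.96 15.25  4.44]
```

View pics/p1.png

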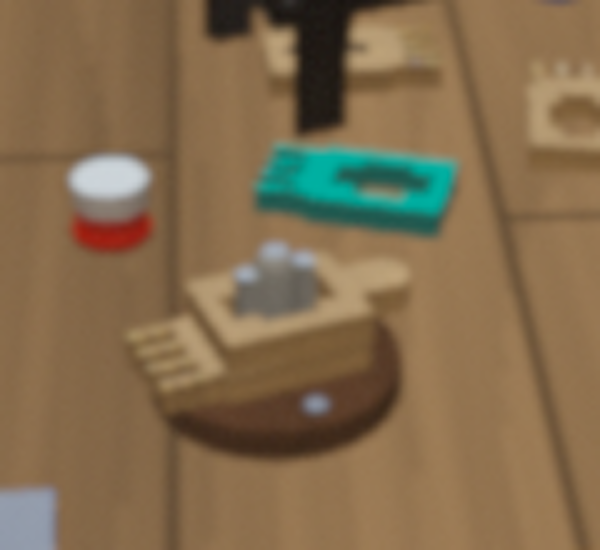

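The spacer sits flush on the fitted comb: body at (280,310), tab right at (400,280), the post standing through it. Now the comb.

Request:
jog_arm:
  rows: "-4.2 2.5 0.3 0 0 0 -1; -4.2 2.5 0.3 0 0 0 -1; -4.2 2.5 0.3 0 0 0 -1; -4.2 2.5 0.3 0 0 0 -1; -4.2 2.5 0.3 0 0 0 -1"

```text
time: 11.15
position: [0.6191, 0.1409, 0.1438]
tool_rot: [0.576, -3.086, 0.001]
ft_force: [0.5, -0.4, 1.0]
grip_width: 1.003
grip_force: 0.0
```

Request:
jog_arm:
  rows: "-4.2 2.3 0.3 0 0 0 -1; 0 0 0 0 0 0.172 -1; 0 0 0 0 0 0.172 -1; 0 0 0 0 0 0.172 -1; 0 0 0 0 0 0.172 -1"

```text
time: 11.78
position: [0.649, 0.1761, 0.1407]
tool_rot: [-0.508, -3.098, 0.003]
ft_force: [-1.4, -0.8, 0.2]
grip_width: 1.003
grip_force: 0.0
```

Request:
jog_arm:
  rows: "0 0 0 0 0 0.172 -1; 0 0 0 0 0 0.172 -1; 0 0 0 0 0 0.172 -1; 0 0 0 0 0 0.172 -1; 0 0 0 0 0 0.172 -1"

```text
time: 12.4
position: [0.649, 0.1762, 0.1409]
tool_rot: [-1.753, -2.605, 0.004]
ft_force: [0.3, -0.5, -0.6]
grip_width: 1.0
grip_force: 0.0
```

Request:
jog_arm:
  rows: "0 0 0 0 0 0.172 -1; 0 0 0 0 0 0.172 -1; 0 0 0 0 0 0.172 -1; 0 0 0 0 0 0 -1"

```text
time: 12.9
position: [0.6491, 0.1762, 0.141]
tool_rot: [-2.353, -2.081, 0.004]
ft_force: [0.3, -0.5, -0.2]
grip_width: 0.997
grip_force: 0.0
```

```bash
python3 go.py .6528 .1766 .006 -7
```

```text
t 12.9 pos [0.6491 0.1762 0.141 ] q [-0.9   0.52  0.82  1.51 -0.39  1.28 -0.15] f [ 0.3 -0.5 -0.2] w 86.8 gf 0.0
shift now cm [ 0.1   0.38 13.5 ] turn [-0.002  0.002 -0.   ] shift after turn [ 0.08  0.36 13.5 ]
```

Request:
jog_arm:
  rows: "0.1 0.4 4 0 0 0 -1; 0 0 4 0 0 0 -1; 0 0 3 0 0 0 -1; 0 0 2 0 0 0 -1; 0 0 0.5 0 0 0 -1"

```text
time: 13.52
position: [0.6531, 0.1768, 0.006]
tool_rot: [-2.353, -2.08, 0.004]
ft_force: [0.2, -0.5, -0.0]
grip_width: 1.003
grip_force: 0.0
```

Request:
jog_arm:
  rows: "0 0 0 0 0 0 1; 0 0 0 0 0 0 1; 0 0 0 0 0 0 1; 0 0 0 0 0 0 1; 0 0 0 0 0 0 1"
  force: 25

```text
time: 14.15
position: [0.6543, 0.1773, 0.0082]
tool_rot: [-2.355, -2.08, -0.001]
ft_force: [-1.2, -0.3, 4.4]
grip_width: 0.642
grip_force: 25.0
```

```bash
python3 go.py .6528 .1766 .006 -7
```

```text
t 14.15 pos [0.6543 0.1773 0.0082] q [-0.84  0.66  0.74  1.61 -0.49  1.07 -0.09] f [-1.2 -0.3  4.4] w 55.9 gf 25.0
shift now cm [-0.09 -0.14  0.22] turn [ 0.001 -0.001 -0.002] shift after turn [-0.09 -0.14  0.22]
```

Request:
jog_arm:
  rows: "0 0 -3 0 0 0 1; 0 0 -4 0 0 0 1; 0 0 -4 0 0 0 1; 0 0 -3 0 0 0 1; 0 0 0 0 0 0 1"

```text
time: 14.78
position: [0.6558, 0.1771, 0.1503]
tool_rot: [2.353, 2.078, 0.008]
ft_force: [-0.5, 0.7, -0.1]
grip_width: 0.641
grip_force: 25.0
```

```bash
python3 go.py .471 -.0508 .15 111.6
```

```text
t 14.78 pos [0.6558 0.1771 0.1503] q [-0.89  0.52  0.82  1.49 -0.39  1.29 -0.15] f [-0.5  0.7 -0.1] w 55.7 gf 25.0
shift now cm [-24.9  -15.52  -0.1 ] turn [ 0.005  0.003 -2.072] shift after turn [ 25.57 -14.39   0.03]
```

Request:
jog_arm:
  rows: "-4.15 -2.6 0 0 0 0 1; -4.15 -2.6 0 0 0 0 1; -4.15 -2.6 0 0 0 0 1; -4.15 -2.6 0 0 0 0 1; -4.15 -2.6 0 0 0 0 1"

```text
time: 15.4
position: [0.4975, -0.0139, 0.146]
tool_rot: [-2.354, -2.08, 0.003]
ft_force: [0.2, -0.1, 0.8]
grip_width: 0.636
grip_force: 25.0
```

Request:
jog_arm:
  rows: "-4.15 -2.5 0 0 0 0 1; 0 0 0 0 0 -0.172 1; 0 0 0 0 0 -0.172 1; 0 0 0 0 0 -0.172 1; 0 0 0 0 0 -0.172 1"

```text
time: 16.02
position: [0.4685, -0.0507, 0.1464]
tool_rot: [-1.507, -2.755, 0.001]
ft_force: [0.5, 0.3, -0.3]
grip_width: 0.641
grip_force: 25.0
```

Request:
jog_arm:
  rows: "0 0 0 0 0 -0.172 1; 0 0 0 0 0 -0.172 1; 0 0 0 0 0 -0.172 1; 0 0 0 0 0 -0.172 1; 0 0 0 0 0 -0.172 1"

```text
time: 16.65
position: [0.4685, -0.0506, 0.1464]
tool_rot: [-0.221, -3.132, 0.001]
ft_force: [0.2, -0.2, -0.3]
grip_width: 0.64
grip_force: 25.0
```

Request:
jog_arm:
  rows: "0 0 0 0 0 -0.172 1; 0 0 0 0 0 -0.172 1; 0 0 0 0 0 -0.172 1; 0 0 0 0 0 0 1"

```text
time: 17.15
position: [0.4687, -0.0506, 0.1466]
tool_rot: [0.574, -3.087, -0.0]
ft_force: [-0.4, -0.0, -0.0]
grip_width: 0.639
grip_force: 25.0
```

```bash
python3 go.py .471 -.0508 .12 111.6; python3 - <<'E'
from h import *
d=look("side")
cv2.imwrite("pics/h2.png",cv2.resize(d["img"][120:250,270:390],None,fx=4,fy=4,interpolation=cv2.INTER_CUBIC))
E
```

```text
t 17.15 pos [ 0.4687 -0.0506  0.1466] q [-1.14 -0.09  1.16  2.01  0.09  1.17  1.93] f [-0.4 -0.  -0. ] w 55.6 gf 25.0
shift now cm [-0.21 -0.1   2.66] turn [ 0.    -0.001 -0.009] shift after turn [-0.21 -0.1   2.66]
```

View pics/h2.png

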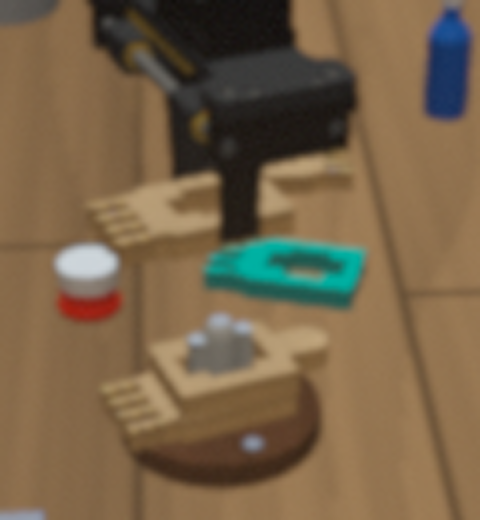

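The comb is held level. Its teeth tips run from about (88,205) to (121,245), the same way as the fitted teeth. The spacer's top corners are at (149,345), (187,395) and (297,365).

```bash
python3 - <<'E'
from h import *
d=look("side");h=np.radians(201.6);X=np.array([np.cos(h),np.sin(h)]);Y=np.array([-X[1],X[0]])
S=np.array([.471,-.0508])
for p,z,l in(((88,205),.155,(66,-22)),((121,245),.155,(66,22)),((293,208),.155,(-36,28)),((149,345),.05,(36,-28)),((187,395),.05,(36,28)),((297,365),.05,(-36,28))):
    w=ray(d,(p[0]/4+269.6,p[1]/4+119.6),z)[:2]; v=w-S; print(np.round([v@X*1e3,v@Y*1e3],1),l)
E
```

```text
[ 67.3 -20.9] (66, -22)
[66.8 27.4] (66, 22)
[-32.4  28.6] (-36, 28)
[ 31.7 -28.5] (36, -28)
[31.5 28. ] (36, 28)
[-38.   26.4] (-36, 28)
```

Request:
jog_arm:
  rows: "-0.2 -0.1 2 0 0 0 1; 0 0 2 0 0 0 1; 0 0 1.2 0 0 0 1; 0 0 1 0 0 0 1; 0 0 0 0 0 0 1"

```text
time: 17.88
position: [0.4711, -0.0513, 0.0849]
tool_rot: [0.574, -3.087, 0.001]
ft_force: [0.2, 0.8, -0.1]
grip_width: 0.64
grip_force: 25.0
```

```bash
python3 go.py .471 -.0508 .058 111.6
```

```text
t 17.88 pos [ 0.4711 -0.0513  0.0849] q [-1.07  0.11  1.18  2.07 -0.12  1.04  2.11] f [ 0.2  0.8 -0.1] w 55.6 gf 25.0
shift now cm [-0.01  0.05  2.69] turn [-0.    -0.002 -0.009] shift after turn [-0.01  0.05  2.69]
```

Request:
jog_arm:
  rows: "0 0 0.6 0 0 0 1; 0 0 0.6 0 0 0 1; 0 0 0 0 0 0 1"

```text
time: 18.25
position: [0.4714, -0.0511, 0.0732]
tool_rot: [0.576, -3.088, 0.0]
ft_force: [-0.5, -1.1, -0.4]
grip_width: 0.64
grip_force: 25.0
```

Request:
jog_arm:
  rows: "0 0 0.6 0 0 0 1; 0 0 0.5 0 0 0 1; 0 0 0.3 0 0 0 1; 0 0 0 0 0 0 1"

```text
time: 18.75
position: [0.4715, -0.0512, 0.0593]
tool_rot: [0.576, -3.088, 0.0]
ft_force: [-0.3, -0.6, -0.4]
grip_width: 0.64
grip_force: 25.0
```

```bash
python3 go.py .471 -.0508 .058 111.6
```

```text
t 18.75 pos [ 0.4715 -0.0512  0.0593] q [-1.01  0.18  1.15  2.09 -0.2   0.99  2.19] f [-0.3 -0.6 -0.4] w 55.7 gf 25.0
shift now cm [0.03 0.05 0.13] turn [-0.    -0.001 -0.008] shift after turn [0.03 0.05 0.13]
```

Request:
jog_arm:
  rows: "0 0 0.1 0 0 0 1; 0 0 0 0 0 0 -1; 0 0 0 0 0 0 -1; 0 0 0 0 0 0 -1; 0 0 0 0 0 0 -1"

```text
time: 19.38
position: [0.4718, -0.0511, 0.0586]
tool_rot: [-0.577, 3.088, 0.0]
ft_force: [0.1, 0.3, -0.3]
grip_width: 0.972
grip_force: 0.0
```

Request:
jog_arm:
  rows: "0 0 -1 0 0 0 -1; 0 0 -3 0 0 0 -1; 0 0 -4 0 0 0 -1; 0 0 -3 0 0 0 -1; 0 0 0 0 0 0 -1"

```text
time: 20.0
position: [0.4737, -0.051, 0.1711]
tool_rot: [-0.576, 3.082, 0.004]
ft_force: [1.2, 0.2, -0.3]
grip_width: 1.0
grip_force: 0.0
```

```bash
python3 go.py .471 -.0508 .058 111.6; python3 - <<'E'
from h import *
d=look("side")
cv2.imwrite("pics/p2.png",cv2.resize(d["img"][130:260,270:390],None,fx=4,fy=4,interpolation=cv2.INTER_CUBIC))
E
```

```text
t 20.0 pos [ 0.4737 -0.051   0.1711] q [-1.13 -0.13  1.14  1.97  0.12  1.22  1.9 ] f [ 1.2  0.2 -0.3] w 87.0 gf 0.0
shift now cm [ 0.31  0.1  11.3 ] turn [ 0.001  0.006 -0.008] shift after turn [ 0.24  0.12 11.31]
```

View pics/p2.png

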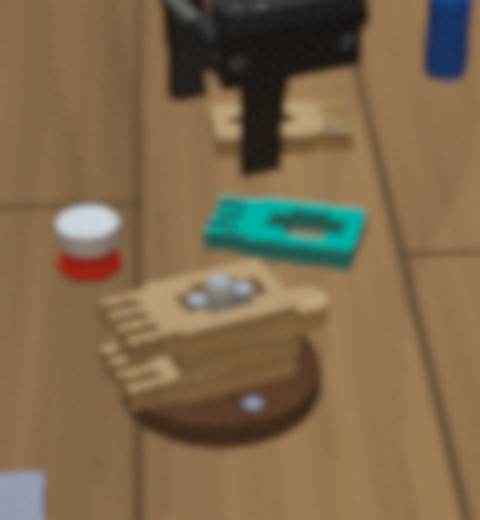

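The comb (body around (225,295), teeth at (110,315)) lies flat on the spacer, with its teeth above the fitted ones. The spacer's tab is at (315,300), and the gripper is clear.

```bash
python3 -c "
from bench import ticket
print(ticket.close_job())"
```

```text
the job is handed in; nothing more can be done
None
```

The spacer and keyed comb are stacked flat on the post, with the spacer's tab opposite the fitted teeth and the comb's teeth the same way as them. I handed the job in at about 20 s; no verdict came back.

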